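Close the sample canister with its click-stop cap

TASK

Fit the loose orange click-stop cap, open side down, on the neck of the steel canister so that its inner dogs drop into the crown and it sits fully down, then tighten it clockwise (seen from above) until its torque limiter clicks: at least one full click, no more than three. Press only lightly, never forcing the sprung crown down, let go of it at the end, and leave the bottles and the tape roll where they stand.

Things in the scene. Friction and masses are not known exactly. Their poses are not given: they have to be found in the camera images.
- cap_center (a point): Centre, half-way up, of the loose orange cap: 56 mm outside diameter, 36 mm tall, 90 g, standing upright, open side down, on the worktop; underside 18 mm below this point, top 18 mm above. z is the cap's axis, up; a white bar on top points along x. Bore 46 mm wide, 22 mm deep. Grip it round the outside
- cap_dogs (a point): On the cap's axis, level with the lower ends of its two dogs, 13 mm above its underside. The dogs are steel bars that hang from the inside of the top on the cap's own +x and -x side, each 5 mm long radially, 4 mm thick, at mid radius 17 mm
- neck (a point): Centre of the flat 59 mm flange on top of the steel canister, 80 mm above the worktop, z up. The seated cap's underside rests on it, so point cap_center is then 18 mm above it. The collar under the flange is 59 mm wide for 14 mm down, then a shoulder widens to the 88 mm body
- crown (a point): On the neck's axis, at the tops of the crown's six brass teeth, 20 mm above the flange. The crown is a 42 mm drum, 12 mm tall with chamfered rim, with teeth 8 mm tall, 60 degrees apart, 4 mm thick, mid radius 17 mm; how it stands turned is not measured. Dogs that land on teeth leave the cap 7 mm too high: do not press harder, turn up to 33 degrees and it drops
- canister: The canister with its crown, bolted down on a 110 mm square foot; origin at the centre of its underside. Engaged, the cap turns the crown (slack up to 30 degrees) clockwise at 0.08 N m over 0.2 to 1.9 rad (not measured) to an end stop. There a ratchet takes over: the torque rises to 0.25 to 0.4 N m, then falls to nothing as it clicks over
- crown_dip (a joint): How far the sprung crown is pushed straight down into the neck, in m, 0 at rest, 8 mm at most. The spring yields 1 mm for each 3 N, after about 3 N of preload. Pushing it in 3.5 mm (about 12 N on the teeth) strains the seal; the seated cap rests on the flange and does not push it
- counter (a joint): Click counter wheel inside the canister, geared 1:500 to the ratchet: it turns 0.00063 rad for each click of tightening, less than the noise of its reading, so the clicks must be felt. One click is 18 degrees (0.31 rad) of cap rotation after the end stop
- blue_bottle: Small white bottle with dark blue cap, 48 mm in diameter, 104 mm tall, loose; origin at the centre of its underside, z up. It or the cap may stand in either of two places
- white_bottle: White bottle with light blue cap, 60 mm in diameter, 139 mm tall, loose; origin at the centre of its underside, z up. It stands beside a shaker with a raised platform, which rises 0.3 m behind the canister from x = 0.58 on, y below 0.02
- rinse_bottle: White squeeze bottle with red nozzle, 68 mm in diameter, 208 mm tall, loose; origin at the centre of its underside, z up. It stands in front of a big fixed basket, 330 mm tall, which fills x 0.47 to 0.78, y 0.41 to 0.66: keep the arm clear of it
- green_tape: Roll of green tape lying flat, 64 mm in diameter, 18 mm tall, loose; origin at the centre of its underside
Mind the look-alikes: they are no part of the job. What is meant by the part that bears cap_center is not pink, and is the smaller of those in its own colour.

How it is judged:
By the outcome, as a careful person would: the job done as asked, in the order asked, and still so for the second after the job is handed in, with the robot touching nothing.
It also fails if it takes over 72 s, if anything falls off the work surface, if the arm or the gripper's body presses on something with over 40 N, if the wrist force passes 120 N, or if a joint passes its speed limit or range.

ROBOT

A 6-joint arm with a two-finger parallel gripper is mounted at the origin on a cart in front of the work surface, level with it; the furniture and walls round the work are solid. World frame = base frame: x ahead of the robot, y to its left, z up, the work surface at z = 0. Lengths are in m, angles in degrees, forces in N, time in s.
With the tool pointing down it reaches from about 0.425 to 0.95 m from the base axis. Payload 14.7 kg.
Tool frame: the origin (TCP) lies midway between the tips of the shut fingers; the grasp point (between the pads) lies 19 mm behind it (r.pinch_z is the distance from the TCP to the grasp point, in m); z points along the fingers, y is the direction in which the jaws open and shut (so a half turn about z gives the same grasp; the last joint's range is limited). The gripper opens to 85 mm and grips with 20 to 120 N. Pads are 22 mm wide; open, the fingers measure 114 mm over their backs; the gripper's body (76 mm by 85 mm) begins 54 mm behind the grasp point. The pads swing forward as they close: fully open they stand 13 mm farther back than shut.
Start: joints at [71.184, 27.513, 91.461, -0, 61.026, -2.67], TCP at [0.181, 0.624, 0.231] pointing down, gripper open.
Joint ranges: [-157.49, 157.49], [-46.99, 117.5], [13.45, 153.17], [-89.5, 269.5], [5.16, 153.95], [-167.48, 167.48]. Speed limits (degrees/s): [108.29, 108.29, 136.94, 172.46, 172.46, 172.46].

INTERFACE

Orientations are given as a 3x3 rotation matrix whose columns are the frame's x, y, z axes.
In Python, from cell import r gives the robot as it stands.
- The arm moves only by the shell command python3 -m handwheel 'ROWS'. ROWS is JSON, a list of rows, each a list of 5 numbers: the shift along the tool's x, y, z in m, then the turn about the tool's z in degrees, then the finger opening in m, from 0 to 0.0854. In form: [[dx, dy, dz, twist, gripper], ...]. A call has 1 to 8 rows; each row shifts and turns the commanded pose from where the row before left it, along the tool's axes as they then stand; what a row does not reach is not made up. A row lasts 1/10 s, in which the tool goes at most 50 mm and 8.59 degrees, less where a joint would pass 70% of its speed; a pose out of reach is approached as far as the arm can. A call with a gripper value outside its range is refused whole. The fingers move at their own pace and stop on an object; the grip force is fixed at half the most. Time passes only in rows, so rows that do not move let the fingers close. It gives the time, the measured TCP pose, the force and the opening at its end, in the units of the state.
- r.read_state(): the state, without advancing time (a new reading comes with each control period).
- r.get_image(name): name is "side" or "top" or "wrist"; returns a dict with "frame" (480x640x3 uint8, red, green, blue), "fx", "fy", "cx", "cy" (pixels), "k1" (the pictures are not rectified: a ray, as slopes to the right and down, at radius r is drawn at 1 + k1 r^2 times it, then the intrinsics apply), "position" and "orientation" of the camera in the world. Camera axes: x right, y down, z forward; pixel columns grow to the right and rows downward; lengths in m; the calibration is good to about 2 mm. A picture is of the moment at which its call begins. There is no depth.
- r.hand_in(): hands the job in, once; it reports no verdict.
The state is a dict: "t": time; "q": joint angles; "joint_vel": joint speeds; "effort": joint torques, N m; "tool_pos": TCP position; "orientation": TCP orientation; "ft_force": force on the tool from outside, world axes, zero at the start; "torque": the same for the moment, N m; "gripper_width": finger opening in m.
Only numpy, scipy, OpenCV 4.12 (cv2) and the standard library are available. Lean on these libraries where they do the work, as an engineer would, in place of code of your own. Each camera call takes 0.05 s, during which the arm holds its last target. There are 200 camera calls.

## Working session

There is one attempt and no reset: what is moved stays moved. The work goes in short steps, Python scripts to look and compute and a shell command to move; the robot and the scene stay as the last step left them, time stands still between calls to the robot, and variables do not carry over. Pictures are saved under pics/ and viewed, about 8 in all and at most 12, crops included, and the job is handed in when it is done.

```bash
ls; mkdir -p pics
python3 - <<'E'
from cell import r
import cv2,pickle,numpy as np
d={}
for n in("side","top","wrist"):
    im=r.get_image(n); d[n]=im
    print(n,[im[k] for k in("fx","fy","cx","cy","k1")],np.round(im["position"],3),np.round(im["orientation"],3).tolist())
    cv2.imwrite(f"pics/{n}0.png",im["frame"][:,:,::-1])
pickle.dump(d,open("d0.pkl","wb"))
s=r.read_state();print(s["t"],s["tool_pos"],s["orientation"],s["ft_force"],s["torque"],r.pinch_z)
E
```

```text
pics
side [488.56452910473274, 488.56452910473274, 329.1069468353832, 245.80867869913405, -0.027671644833054797] [ 0.286 -0.611  0.701] [[0.938, -0.19, 0.289], [-0.346, -0.523, 0.779], [0.003, -0.831, -0.556]]
top [485.4484420481974, 485.4484420481974, 317.539661178654, 238.1533048832025, -0.10913747462732122] [0.509 0.27  1.184] [[-0.016, -0.995, 0.096], [-1.0, 0.016, -0.007], [0.005, -0.096, -0.995]]
wrist [420.6839691366749, 420.6839691366749, 321.35910325664986, 237.80617129784852, -0.05104039199846867] [0.111 0.645 0.374] [[0.278, 0.92, 0.276], [0.961, -0.266, -0.079], [0.0, 0.287, -0.958]]
0.15 [0.18064943 0.6240742  0.23080432] [[-9.60550214e-01  2.78106456e-01 -2.94193884e-04]
 [ 2.78106609e-01  9.60549815e-01 -8.76138959e-04]
 [ 3.89279806e-05 -9.23392727e-04 -9.99999573e-01]] [-0.80879795 -0.83639311 -0.06541566] [-0.0072357  -0.01082733  0.02289326] 0.0187
```

View pics/top0.png

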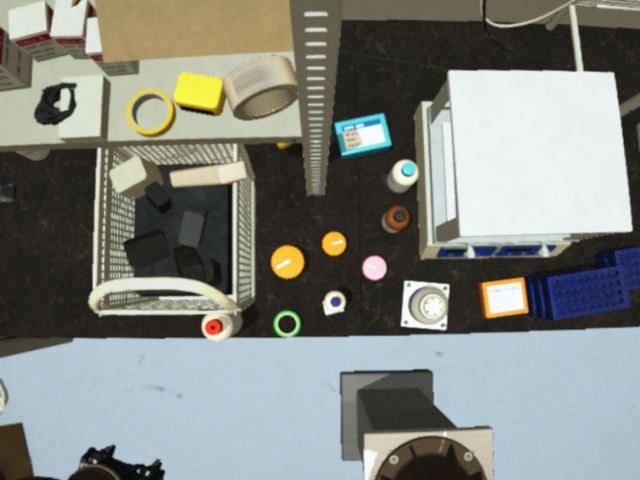

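View pics/side0.png

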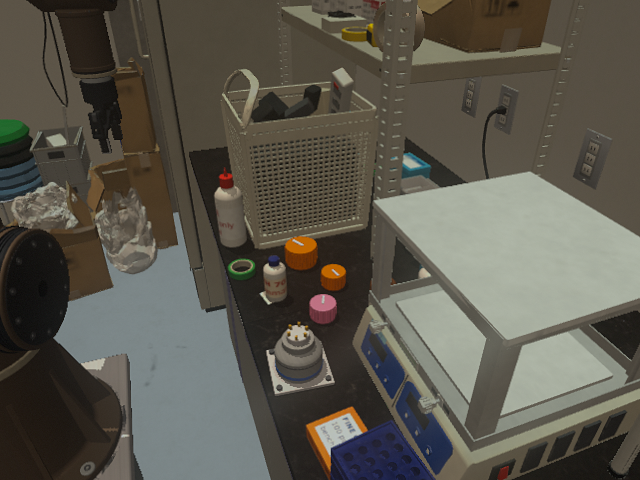

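The top picture shows three caps: large orange (287,262), small orange (334,243) and pink (374,267). The small orange one fits, being not pink and the smaller of the two orange ones; it is at (333,277) in the side view. The canister is at (429,305) in top and (299,350) in side. I'll confirm this in an enlarged crop.

```bash
cat > h.py <<'E'
import numpy as np,cv2
def ray(im,u,v):
    K=np.array([[im["fx"],0,im["cx"]],[0,im["fy"],im["cy"]],[0,0,1]])
    p=cv2.undistortPoints(np.array([[[u,v]]],float),K,np.array([im["k1"],0,0,0,0.]))[0,0]
    d=np.array(im["orientation"])@[p[0],p[1],1]
    return np.array(im["position"]),d/np.linalg.norm(d)
def tri(*obs):
    A=np.zeros((3,3));b=np.zeros(3);P=[]
    for im,u,v in obs:
        o,d=ray(im,u,v);M=np.eye(3)-np.outer(d,d);A+=M;b+=M@o;P.append((o,M))
    x=np.linalg.solve(A,b);return x,[np.linalg.norm(M@(x-o))*1e3 for o,M in P]
def plane(im,u,v,z):
    o,d=ray(im,u,v);return o+d*(z-o[2])/d[2]
def proj(im,X):
    R=np.array(im["orientation"]);p=R.T@(np.array(X)-im["position"]);p=p[:2]/p[2];p=p*(1+im["k1"]*(p@p))
    return np.array([im["fx"]*p[0]+im["cx"],im["fy"]*p[1]+im["cy"]])
E
python3 - <<'E'
import pickle,cv2,numpy as np
d=pickle.load(open("d0.pkl","rb"))
c=lambda n,u,v,w,h,s:cv2.resize(d[n]["frame"][v:v+h,u:u+w,::-1],None,fx=s,fy=s,interpolation=cv2.INTER_CUBIC)
a=np.hstack([c("top",260,225,130,100,3),c("top",395,275,65,50,6)])
b=np.hstack([c("side",260,230,130,100,3),c("side",260,315,80,77,3.9)[:300,:390]])
w=min(a.shape[1],b.shape[1]);cv2.imwrite("pics/crop1.png",np.vstack([a[:,:w],b[:,:w]]))
E
```

```text
(no output)
```

View pics/crop1.png

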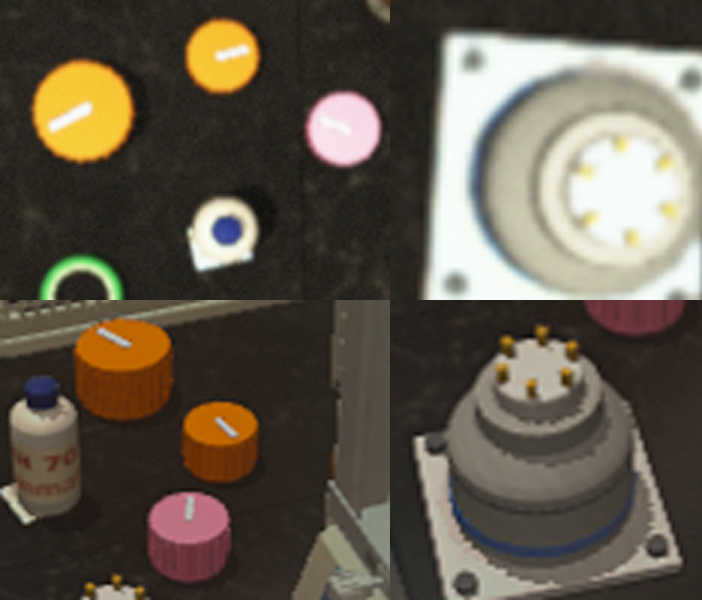

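The crop confirms it: small orange cap with its white bar (top view ~334,243), a clearly bigger orange one to its left, pink to its right. The six brass teeth on the canister are visible in both views. Now I'll triangulate.

Run:
```python
import pickle,cv2,numpy as np
from h import *
d=pickle.load(open("d0.pkl","rb"));T,S=d["top"],d["side"]
np.set_printoptions(precision=4,suppress=True)
# cap disc by colour, top
def blob(im,u0,u1,v0,v1,lo,hi):
    h=cv2.cvtColor(im["frame"],cv2.COLOR_RGB2HSV)[v0:v1,u0:u1];m=cv2.inRange(h,lo,hi)
    ys,xs=np.nonzero(m);return xs.mean()+u0,ys.mean()+v0,len(xs)
print(blob(T,318,352,228,260,(5,100,100),(30,255,255)))
print("cap",tri((T,260+222/3,225+56/3),(S,260+219/3,230+126/3)))
h=[260+218/3,225+54/3],[260+247/3,225+50/3]
p,q=[plane(T,*x,.036) for x in h];print("bar",p,q,np.degrees(np.arctan2(*(q-p)[1::-1])))
g=[260+217/3,230+119/3],[260+236/3,230+135/3]
p,q=[plane(S,*x,.036) for x in g];print("barS",p,q,np.degrees(np.arctan2(*(q-p)[1::-1])))
tt=[(395+(a-390)/6,275+b/6) for a,b in[(621,144),(665,161),(669,210),(631,237),(588,218),(585,171)]]
ss=[(260+(a-390)/3.9,315+(b-300)/3.9) for a,b in[(507,341),(541,331),(572,345),(567,371),(531,383),(502,369)]]
ct=np.mean(tt,0);cs=np.mean(ss,0);c,e=tri((T,*ct),(S,*cs));print("crown",c,e)
for im,L in((T,tt),(S,ss)):
    P=np.array([plane(im,*x,.1) for x in L]);o=P.mean(0);v=P-o
    a=np.degrees(np.arctan2(v[:,1],v[:,0]));print(o,np.linalg.norm(v,axis=1),a%60)
# other things
print("blue",tri((T,260+226/3,225+230/3),(S,260+42/3,230+83/3)))
print("bigcap",plane(T,287,262,.04),"pink",plane(T,374,267,.036),"amber",plane(T,397,216,.1),"white",plane(T,405,172,.139))
```

```text
(np.float64(333.42004264392324), np.float64(243.27078891257995), 469)
cap (array([0.6067, 0.2232, 0.0311]), [np.float64(0.5066415915795416), np.float64(0.5066415915795834)])
bar [0.6084 0.2264 0.036 ] [0.6112 0.2034 0.036 ] -83.03600547885135
barS [0.6055 0.226  0.036 ] [0.6118 0.2023 0.036 ] -75.05624198798775
crown [0.456  0.0034 0.0976] [np.float64(0.17124149462243435), np.float64(0.1712414946225117)]
[0.4563 0.0039 0.1   ] [0.0172 0.0182 0.0176 0.0174 0.0179 0.0172] [5.1304 5.0878 3.8937 3.7351 3.8394 4.199 ]
[0.4552 0.001  0.1   ] [0.0173 0.0168 0.0174 0.0169 0.017  0.0172] [4.2397 6.0223 5.4196 6.334  4.2449 8.0025]
blue (array([0.4722, 0.2254, 0.102 ]), [np.float64(0.07189649495851723), np.float64(0.07189649495853166)])
bigcap [0.5648 0.335  0.04  ] pink [0.5498 0.1296 0.036 ] amber [0.6618 0.082  0.1   ] white [0.7541 0.0675 0.139 ]
```

```bash
python3 -m handwheel '[[0,0,-0.05,0,0.0854],[0,0,-0.05,0,0.0854],[-0.03,-0.025,0,0,0.0854],[-0.03,-0.025,0,0,0.0854],[-0.03,-0.025,0,0,0.0854],[-0.03,-0.025,0,0,0.0854],[-0.03,-0.025,0,0,0.0854],[-0.03,-0.025,0,0,0.0854]]'
python3 -m handwheel '[[-0.03,-0.025,0,0,0.0854],[-0.03,-0.025,0,0,0.0854],[-0.03,-0.025,0,0,0.0854],[-0.03,-0.025,0,0,0.0854],[0,0,0,-8,0.0854],[0,0,0,-8,0.0854],[0,0,0,-8,0.0854],[0,0,0,-8,0.0854]]'
python3 -c "
from cell import r
s=r.read_state();print(s['q'],s['tool_pos'],s['orientation'])
import pickle;from h import *;T=pickle.load(open('d0.pkl','rb'))['top'];print(plane(T,213,326,.208))"
```

```text
t: 0.95
tool_pos: [0.3124, 0.4287, 0.3312]
orientation: [[-0.961, 0.278, -0.0], [0.278, 0.961, -0.0], [0.0, -0.0, -1.0]]
ft_force: [1.0, 0.2, 0.3]
gripper_width: 0.0854
t: 1.75
tool_pos: [0.3994, 0.3005, 0.3312]
orientation: [[-0.96, -0.278, -0.0], [-0.278, 0.96, -0.0], [0.0, -0.0, -1.0]]
ft_force: [-0.2, -0.3, -0.0]
gripper_width: 0.0851
[ 3.34878719e+01  9.81371848e+00  1.03061293e+02  6.81215558e-04
  6.71440365e+01 -7.26709633e+01] [0.39936126 0.3005456  0.33116586] [[-9.60495122e-01 -2.78296675e-01 -2.83303018e-04]
 [-2.78296635e-01  9.60495160e-01 -1.74291367e-04]
 [ 3.20615885e-04 -8.85637309e-05 -9.99999945e-01]]
[0.43065602 0.47518417 0.208     ]
```

```bash
python3 -m handwheel '[[-0.0355,-0.0263,0,0,0.0854],[-0.0355,-0.0263,0,0,0.0854],[-0.0355,-0.0263,0,0,0.0854],[-0.0355,-0.0263,0,0,0.0854],[-0.0355,-0.0263,0,0,0.0854],[0,0,0.04,0,0.0854],[0,0,0.04,0,0.0854],[0,0,0.04,0,0.0854]]'
cat > shot.py <<'E'
import sys,pickle,cv2,numpy as np
from cell import r
im=r.get_image(sys.argv[2]);pickle.dump(im,open(sys.argv[1]+".pkl","wb"));cv2.imwrite(f"pics/{sys.argv[1]}.png",im["frame"][:,:,::-1])
s=r.read_state();print(s["t"],np.round(s["q"],2),np.round(s["tool_pos"],4),np.degrees(np.arctan2(s["orientation"][1][0],s["orientation"][0][0]))%360)
E
python3 -m handwheel '[[0,0,0,0,0.0854]]' ; python3 shot.py w1 wrist
python3 -m handwheel '[[0,0,0,-7.5,0.0854],[0,0,0,-7.5,0.0854],[0,0,0,-7.5,0.0854],[0,0,0,-7.5,0.0854],[0,0,0,-7.5,0.0854],[0,0,0,-6.3,0.0854],[0,0,0,0,0.0854]]'; python3 shot.py w2 wrist
python3 -c "
import cv2,numpy as np
a=cv2.imread('pics/w1.png');b=cv2.imread('pics/w2.png');cv2.imwrite('pics/w12.png',cv2.resize(np.vstack([a,b]),None,fx=.62,fy=.62))"
```

```text
t: 2.55
tool_pos: [0.6061, 0.2224, 0.2097]
orientation: [[-0.962, -0.273, -0.0], [-0.273, 0.962, 0.0], [0.0, 0.0, -1.0]]
ft_force: [0.6, 0.4, -0.6]
gripper_width: 0.0856
t: 2.65
tool_pos: [0.6029, 0.2216, 0.206]
orientation: [[-0.962, -0.273, -0.009], [-0.273, 0.962, -0.003], [0.009, -0.0, -1.0]]
ft_force: [-1.2, -0.5, -0.4]
gripper_width: 0.0851
2.7 [ 17.49  28.39  93.33  -0.    58.57 -88.36] [0.6046 0.2223 0.2094] 195.85210661940332
t: 3.4
tool_pos: [0.6072, 0.2233, 0.2142]
orientation: [[-0.503, -0.864, 0.003], [-0.864, 0.503, 0.001], [-0.002, -0.002, -1.0]]
ft_force: [-0.7, 0.1, -0.0]
gripper_width: 0.0853
3.45 [  17.5    28.13   93.12   -0.     58.58 -132.02] [0.6071 0.2232 0.2137] 239.52993049081945
```

View pics/w12.png

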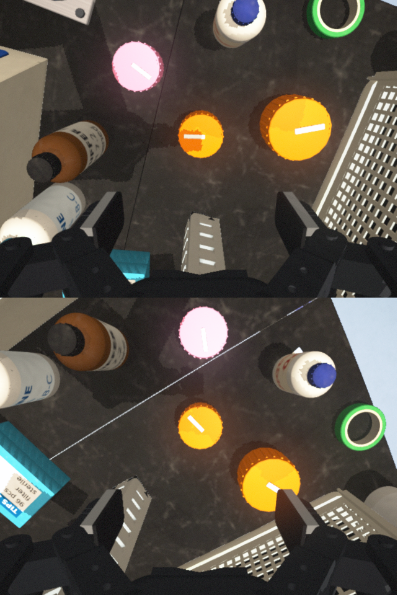

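Small orange cap: w1 at about (324,216), w2 at about (322,208) full-frame. The fingers straddle it, with the pink and big caps clear. I'll fit the cap pose to the silhouettes in all four views.

```bash
cat > fit.py <<'E'
import pickle,cv2,numpy as np
from scipy.optimize import least_squares
from h import *
np.set_printoptions(precision=4,suppress=True)
d=pickle.load(open("d0.pkl","rb"));L=lambda f:pickle.load(open(f+".pkl","rb"))
V={"top":(d["top"],334,243),"side":(d["side"],333,277),"w1":(L("w1"),324,216),"w2":(L("w2"),322,208)}
t=np.linspace(0,2*np.pi,60)
def sil(im,x,y,z):
    P=[proj(im,[x+.028*np.cos(a),y+.028*np.sin(a),z+h]) for a in t for h in(0,.036)]
    return cv2.convexHull(np.array(P,np.float32))
def cen(h):
    m=cv2.moments(h);return np.array([m["m10"]/m["m00"],m["m01"]/m["m00"]]),m["m00"]
obs={}
for n,(im,u,v) in V.items():
    m=cv2.inRange(cv2.cvtColor(im["frame"],cv2.COLOR_RGB2HSV),(5,110,50),(28,255,255))
    m=cv2.morphologyEx(m,cv2.MORPH_CLOSE,np.ones((3,3)))
    k,lab=cv2.connectedComponents(m);l=np.bincount(lab[v-8:v+9,u-8:u+9].ravel(),minlength=k)[1:].argmax()+1
    c=max(cv2.findContours((lab==l).astype(np.uint8),cv2.RETR_EXTERNAL,cv2.CHAIN_APPROX_NONE)[0],key=cv2.contourArea)
    obs[n]=cen(cv2.convexHull(c))
def f(p,ns):return np.concatenate([(cen(sil(V[n][0],*p))[0]-obs[n][0])/V[n][0]["fx"]*500 for n in ns])
for ns in(["top","side"],["w1","w2"],["top","w1","w2"],list(V)):
    s=least_squares(f,[.607,.223,0],args=(ns,),x_scale=.01,diff_step=1e-3);print(ns,s.x,s.fun)
for n in V:print(n,obs[n],cen(sil(V[n][0],*s.x))[1])
E
python3 fit.py
```

```text
['top', 'side'] [ 0.6076  0.2244 -0.0013] [-0.1769  0.6026  0.6006 -0.0588]
['w1', 'w2'] [0.5711 0.217  0.179 ] [  8.8224  18.4083   5.2104 -21.0652]
['top', 'w1', 'w2'] [0.5717 0.2176 0.177 ] [  7.0449  10.9818  10.2006  18.9039   3.4446 -20.489 ]
['top', 'side', 'w1', 'w2'] [0.5791 0.2283 0.1229] [  0.4748   9.1668 -12.2902 -45.3372  26.6336   6.7012 -21.7142 -30.4639]
top (array([333.4823, 243.215 ]), 532.5) 565.0737033246551
side (array([332.7969, 276.7615]), 594.0) 652.6212138058618
w1 (array([323.9995, 215.8936]), 7085.0) 11418.512683832087
w2 (array([391.9656, 261.4449]), 24256.5) 10609.355540759861
```

```bash
sed -i 's/(5,110,50),(28,255,255))/(5,190 if n[0]=="w" else 110,120 if n[0]=="w" else 50),(28,255,255))/; s/MORPH_CLOSE,np.ones((3,3))/(cv2.MORPH_OPEN if n[0]=="w" else cv2.MORPH_CLOSE),np.ones((5,5) if n[0]=="w" else (3,3))/; s/cv2.cv2/cv2/' fit.py; sed -i 's/cv2.(cv2/(cv2/' fit.py; python3 fit.py
```

```text
['top', 'side'] [ 0.6076  0.2244 -0.0013] [-0.1769  0.6026  0.6006 -0.0588]
['w1', 'w2'] [ 0.6079  0.2257 -0.    ] [-0.0128 -0.0282 -0.0091  0.0296]
['top', 'w1', 'w2'] [0.6077 0.2255 0.0009] [-0.6342  0.4794 -0.2254  0.0632 -0.0014  0.0229]
['top', 'side', 'w1', 'w2'] [ 0.6081  0.2258 -0.0015] [-0.8032  0.4239  0.5646 -0.3857  0.0435 -0.1832 -0.2199 -0.1527]
top (array([333.4823, 243.215 ]), 532.5) 453.3868545300793
side (array([332.7969, 276.7615]), 594.0) 583.2664589732885
w1 (array([323.4681, 216.3781]), 4387.5) 4382.319400602486
w2 (array([322.6578, 206.711 ]), 4212.5) 4211.04756530351
```

```bash
python3 -m handwheel '[[-0.0024,0.0005,0.04,0,0.0854],[0,0,0.04,0,0.0854],[0,0,0.04,0,0.0854],[0,0,0.03,0,0.0854],[0,0,0,0,0.0854],[0,0,0,0,0.0854],[0,0,0,0,0.0854]]'
python3 - <<'E'
from h import *;import pickle
from cell import r
s=r.read_state();print(s["tool_pos"],s["orientation"],s["ft_force"],s["torque"])
L=lambda f:pickle.load(open(f+".pkl","rb"))
for im,a,b in((L("w1"),(297,219),(329,221)),(L("w2"),(305,193),(329,215))):
    p,q=plane(im,*a,.036),plane(im,*b,.036);print(p,q,np.degrees(np.arctan2(*(q-p)[1::-1])))
E
```

```text
t: 4.15
tool_pos: [0.6083, 0.2256, 0.0637]
orientation: [[-0.506, -0.862, 0.003], [-0.862, 0.506, 0.001], [-0.002, -0.002, -1.0]]
ft_force: [0.2, -0.1, -0.2]
gripper_width: 0.0853
[0.60834564 0.22561242 0.06367164] [[-5.06144102e-01 -8.62443801e-01  2.97304206e-03]
 [-8.62445863e-01  5.06148483e-01  9.19938028e-04]
 [-2.29819558e-03 -2.09846662e-03 -9.99995157e-01]] [ 0.2463108  -0.07930223 -0.18378291] [-0.03295941 -0.04440553  0.0253332 ]
[0.61261626 0.20591174 0.036     ] [0.60743686 0.22997217 0.036     ] 102.14845379871825
[0.61280671 0.20707278 0.036     ] [0.60549039 0.2315767  0.036     ] 106.62442404279554
```

```bash
python3 -m handwheel '[[0,0,0.02,0,0.0854],[0,0,0.02,0,0.0854],[0,0,0.0165,0,0.0854],[0,0,0,0,0.0854],[0,0,0,0,0.04],[0,0,0,0,0.04],[0,0,0,0,0.04],[0,0,0,0,0.04]]'
python3 -m handwheel '[[0,0,0,0,0.04],[0,0,0,0,0.04],[0,0,0,0,0.04],[0,0,0,0,0.04]]'
python3 -m handwheel '[[0,0,-0.03,0,0.04],[0,0,-0.03,0,0.04],[0,0,-0.03,0,0.04],[0,0,-0.03,0,0.04],[0,0,-0.03,0,0.04],[0,0,0,0,0.04],[0,0,0,0,0.04]]'
```

```text
t: 4.95
tool_pos: [0.6077, 0.2254, 0.0064]
orientation: [[-0.505, -0.863, 0.002], [-0.863, 0.505, 0.001], [-0.001, -0.001, -1.0]]
ft_force: [-1.2, -0.1, 8.7]
gripper_width: 0.0545
t: 5.35
tool_pos: [0.6077, 0.2254, 0.0064]
orientation: [[-0.505, -0.863, 0.002], [-0.863, 0.505, 0.001], [-0.001, -0.001, -1.0]]
ft_force: [-2.1, -1.9, 7.8]
gripper_width: 0.0547
t: 6.05
tool_pos: [0.6073, 0.2253, 0.156]
orientation: [[-0.505, -0.863, 0.002], [-0.863, 0.505, 0.001], [-0.002, -0.001, -1.0]]
ft_force: [-0.6, 0.4, -3.4]
gripper_width: 0.0544
```

```bash
python3 shot.py w3 wrist;python3 shot.py s3 side
python3 -c "
import cv2,numpy as np
a=cv2.imread('pics/w3.png');b=cv2.imread('pics/s3.png');cv2.imwrite('pics/w3s3.png',cv2.resize(np.vstack([a[180:],b[100:400]]),None,fx=1,fy=1))"
```

```text
6.1 [  17.67   31.8    95.99   -0.     52.2  -131.98] [0.6066 0.225  0.1549] 239.6522550586957
6.15 [  17.67   31.85   96.01   -0.     52.2  -131.98] [0.6063 0.2249 0.1542] 239.65450990292328
```

View pics/w3s3.png

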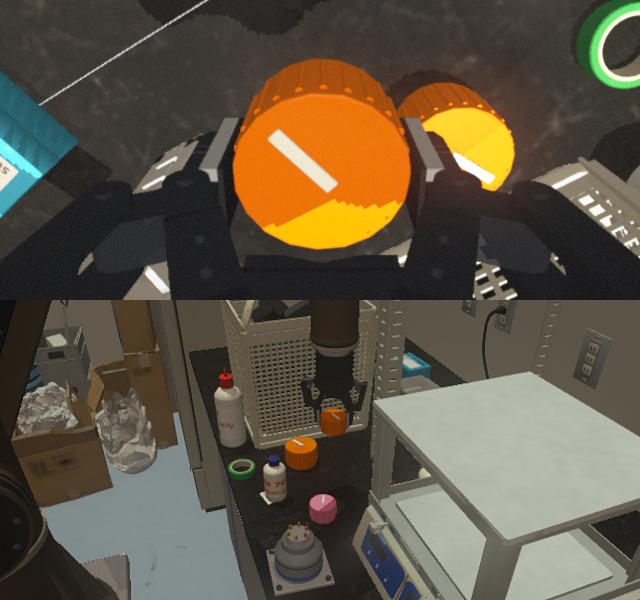

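The w3 view shows the cap upright between the pads with its bar at (274,315)–(333,368); the side view shows it lifted and the neighbours undisturbed. Next I'll view the crown from two wrist positions.

```bash
python3 -m handwheel '[[0.03,0.0036,-0.012,0,0.04],[0.03,0.0036,-0.012,0,0.04],[0.03,0.0036,-0.012,0,0.04],[0.03,0.0036,-0.012,0,0.04],[0.03,0.0036,-0.012,0,0.04],[0,0,0,0,0.04],[0,0,0,0,0.04],[0,0,0,0,0.04]]';python3 shot.py w4 wrist
python3 -m handwheel '[[0.02,0,0,0,0.04],[0.02,0,0,0,0.04],[0.02,0,0,0,0.04],[0,0,0,0,0.04],[0,0,0,0,0.04],[0,0,0,0,0.04]]';python3 shot.py w5 wrist
python3 -c "
import cv2,numpy as np
a=cv2.imread('pics/w4.png')[:300];b=cv2.imread('pics/w5.png')[:300];cv2.imwrite('pics/w45.png',np.vstack([a,b]))"
```

```text
t: 6.95
tool_pos: [0.5157, 0.1051, 0.214]
orientation: [[-0.505, -0.863, -0.001], [-0.863, 0.505, 0.0], [0.0, 0.001, -1.0]]
ft_force: [0.2, -0.4, -1.6]
gripper_width: 0.0544
7.0 [ 8.2300e+00  1.8850e+01  1.0868e+02  1.0000e-02  5.2520e+01 -1.4145e+02] [0.5157 0.1053 0.214 ] 239.67822226558394
t: 7.6
tool_pos: [0.4858, 0.0536, 0.2146]
orientation: [[-0.505, -0.863, -0.0], [-0.863, 0.505, 0.0], [-0.0, 0.0, -1.0]]
ft_force: [-0.3, 0.6, -1.2]
gripper_width: 0.0544
7.65 [ 2.7400e+00  1.5830e+01  1.1323e+02  1.0000e-02  5.0940e+01 -1.4696e+02] [0.4857 0.0536 0.2146] 239.69537860968143
```

View pics/w45.png

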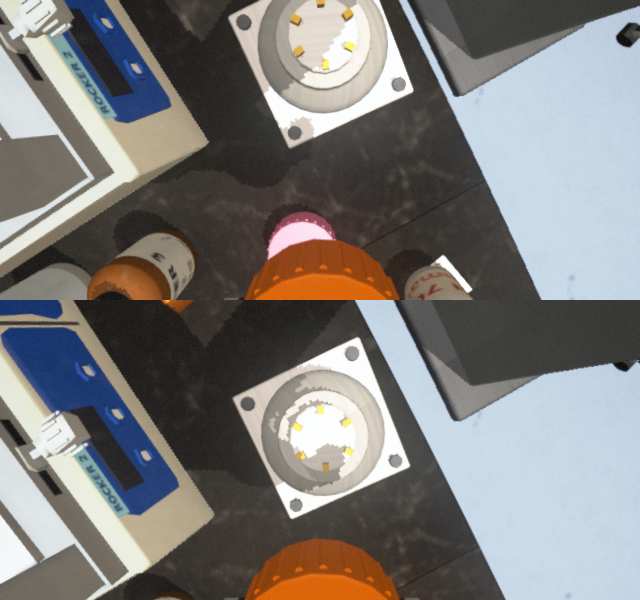

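Both views show the canister with six yellow teeth around (322,33) in w4 and (325,137) in w5; the neck is free. I'll fit the crown.

Run:
```python
import pickle,cv2
from scipy.optimize import least_squares
from h import *
np.set_printoptions(precision=4,suppress=True)
L=lambda f:pickle.load(open(f+".pkl","rb"))
O=[]
for n,(u0,u1,v0,v1) in(("w4",(280,365,0,80)),("w5",(285,365,95,180))):
    im=L(n);m=cv2.inRange(cv2.cvtColor(im["frame"],cv2.COLOR_RGB2HSV),(17,120,90),(35,255,255))[v0:v1,u0:u1]
    k,lab,st,c=cv2.connectedComponentsWithStats(m)
    P=[c[i]+[u0,v0] for i in range(1,k) if st[i,4]>=12 and (st[i,1]+v0>0)];print(n,np.array(P).tolist(),st[1:,4]);O.append((im,P))
def f(p,O):
    e=[]
    for im,P in O:
        Q=np.array([proj(im,[p[0]+.017*np.cos(p[3]+i*np.pi/3),p[1]+.017*np.sin(p[3]+i*np.pi/3),p[2]]) for i in range(6)])
        for q in P:
            D=Q-q;e+=list(D[np.argmin((D**2).sum(1))])
    return np.array(e)
for o in(O,O[1:]):
    s=least_squares(f,[.456,.003,.098,np.radians(4.5)],args=(o,),x_scale=[.01,.01,.01,.1]);print(s.x,np.degrees(s.x[3]),np.abs(s.fun).max())
# flange/foot centre check: foot corners holes
for im,h in((O[0][0],[(244,21),(399,84),(294,133)]),(O[1][0],[(248,104),(352,53),(396,161),(296,205)])):
    Q=np.array([plane(im,*x,.01) for x in h]);print("holes",Q.tolist(),Q.mean(0))
im=L("w3");z=.155+.0296
p,q=plane(im,274,315,z),plane(im,333,368,z);print("bar",p,q,np.degrees(np.arctan2(*(q-p)[1::-1])),"cap c",plane(im,322,348,z))
```

```text
w4 [[347.26666666666665, 13.733333333333333], [295.1842105263158, 18.81578947368421], [349.3461538461538, 46.0], [298.35, 50.666666666666664], [324.8775510204082, 63.87755102040816]] [44 75 76 52 60 49]
w5 [[320.0, 109.81818181818181], [345.9, 121.9], [296.83720930232556, 126.53488372093022], [348.2564102564103, 150.84615384615384], [300.1333333333333, 155.55555555555554], [325.14285714285717, 167.5952380952381]] [33 40 43 39 45 42]
[0.4565 0.0055 0.0981 0.0853] 4.885628507270274 0.503354668307253
[0.4565 0.0053 0.0997 0.0887] 5.0822911393772205 0.37317116650703497
holes [[0.4957802578593086, -0.04433813310224163, 0.010000000000000009], [0.4158237940249304, 0.05526769501747746, 0.010000000000000009], [0.506314008235629, 0.04596816381641192, 0.010000000000000009]] [0.4726 0.019  0.01  ]
holes [[0.4963658950542689, -0.04325991674002844, 0.010000000000000009], [0.40676272410295994, -0.03457731343110482, 0.010000000000000009], [0.4159401919300215, 0.05581513745007512, 0.010000000000000009], [0.5059573316174164, 0.045970889167527285, 0.010000000000000009]] [0.4563 0.006  0.01  ]
bar [0.6127 0.2065 0.1846] [0.6066 0.2316 0.1846] 103.73519081186791 cap c [0.6059 0.2236 0.1846]
```

```bash
cat > rel.py <<'E'
import pickle,cv2,sys
from scipy.optimize import least_squares
from h import *
np.set_printoptions(precision=4,suppress=True)
im=pickle.load(open("w3.pkl","rb"));tcp=np.array([.6066,.225,.1549]);R=np.array([[-.505,-.863,0],[-.863,.505,0],[0,0,-1.]])
m=cv2.inRange(cv2.cvtColor(im["frame"],cv2.COLOR_RGB2HSV),(3,120,60),(30,255,255));m[:, :225]=0;m[:,415:]=0
cols=np.arange(265,386,4);lo=[];hi=[]
for c in cols:
    v=np.nonzero(m[235:,c])[0]+235;lo.append(v.max()+.5);hi.append(v.min()-.5)
t=np.linspace(0,2*np.pi,90)
def f(p):
    C=tcp+R@p
    P=np.array([proj(im,C+[.028*np.cos(a),.028*np.sin(a),h]) for a in t for h in(.018,-.018)],np.float32)
    h=cv2.convexHull(P)[:,0];e=[]
    cnt=np.vstack([h,h[:1]])
    for c,l,u in zip(cols,lo,hi):
        ys=[a[1]+(c-a[0])/(b[0]-a[0])*(b[1]-a[1]) for a,b in zip(cnt[:-1],cnt[1:]) if (a[0]-c)*(b[0]-c)<=0 and a[0]!=b[0]]
        e+=[max(ys)-l,min(ys)-u]
    return np.array(e)
s=least_squares(f,[0,0,-.012],x_scale=.01,diff_step=1e-3,loss="soft_l1");print(s.x,s.fun.std(),np.abs(s.fun).max())
E
python3 rel.py
```

```text
[-0.0015 -0.0004 -0.0118] 0.6101177566947428 2.1323198809593578
```

```bash
python3 - <<'E'
src=open("rel.py").read()
src=src.replace("m=cv2.inRange","""w5=pickle.load(open("w5.pkl","rb"));w4=pickle.load(open("w4.pkl","rb"))
A=lambda q:np.array(q)
def rot(d):a=np.radians(d);return np.array([[np.cos(a),np.sin(a),0],[np.sin(a),-np.cos(a),0],[0,0,-1]])
for w,t0,ph in((w4,[.5157,.1053,.2140],239.678),(w5,[.4857,.0536,.2146],239.695)):
    Rt=rot(ph);rel=Rt.T@(A(w["position"])-t0);Ro=Rt.T@A(w["orientation"]);print(rel)
R=A(im["orientation"])@Ro.T;tcp=A(im["position"])-R@rel;print(tcp,R[:,0])
m=cv2.inRange""",1)
src=src[:src.index("s=least")]+"""
for x0 in([.001,.001,-.012],[-.002,-.001,-.01],[.002,-.001,-.013]):
    s=least_squares(f,x0,x_scale=.01,diff_step=1e-2,loss="soft_l1");print(s.x,s.cost,s.fun[::2].mean(),s.fun[1::2].mean())
"""
open("rel.py","w").write(src)
E
python3 rel.py
```

```text
[ 0.0723 -0.0001 -0.1433]
[ 0.0722  0.     -0.1432]
[0.6072 0.2252 0.156 ] [-0.505  -0.8631 -0.0015]
[-0.001   0.     -0.0107] 9.42804243764024 0.024700383557772862 0.03577054553614109
[-0.001   0.     -0.0107] 9.428038443935847 0.02480656633052868 0.03632921699513021
[-0.001   0.     -0.0107] 9.428000067736368 0.02468506491808211 0.03642760106562777
```

```bash
python3 -m handwheel '[[0.03,0.0009,0,0,0.04],[0.0272,0,0,0,0.04],[0,0,0.04,8,0.04],[0,0,0.04,0,0.04],[0,0,0.016,0,0.04],[0,0,0,0,0.04],[0,0,0,0,0.04],[0,0,0,0,0.04]]';python3 shot.py s6 side; python3 shot.py t6 top
python3 -c "
from cell import r
s=r.read_state();print(s['orientation'],s['ft_force'],s['torque'])
import cv2,numpy as np
a=cv2.imread('pics/s6.png')[270:390,240:370];b=cv2.imread('pics/t6.png')[260:360,370:490];z=lambda m,s:cv2.resize(m,None,fx=s,fy=s,interpolation=2)
a=z(a,5);b=z(b,2);cv2.imwrite('pics/c6.png',a)"
```

```text
t: 8.45
tool_pos: [0.4565, 0.0043, 0.1198]
orientation: [[-0.62, -0.785, 0.002], [-0.785, 0.62, -0.0], [-0.001, -0.001, -1.0]]
ft_force: [0.0, -0.4, -1.3]
gripper_width: 0.0546
8.5 [  -3.28   21.8   122.5    -0.     35.58 -144.95] [0.4565 0.0042 0.1199] 231.67451096697732
8.55 [  -3.28   21.8   122.52    0.     35.57 -144.95] [0.4564 0.0042 0.1199] 231.66940855142818
[[-6.20197519e-01 -7.84443005e-01  2.05190012e-03]
 [-7.84444797e-01  6.20198636e-01 -1.14584496e-04]
 [-1.18270065e-03 -1.68066740e-03 -9.99997888e-01]] [ 0.0750555   0.61431551 -1.23320721] [-0.04664049 -0.02091541 -0.0030536 ]
```

View pics/c6.png

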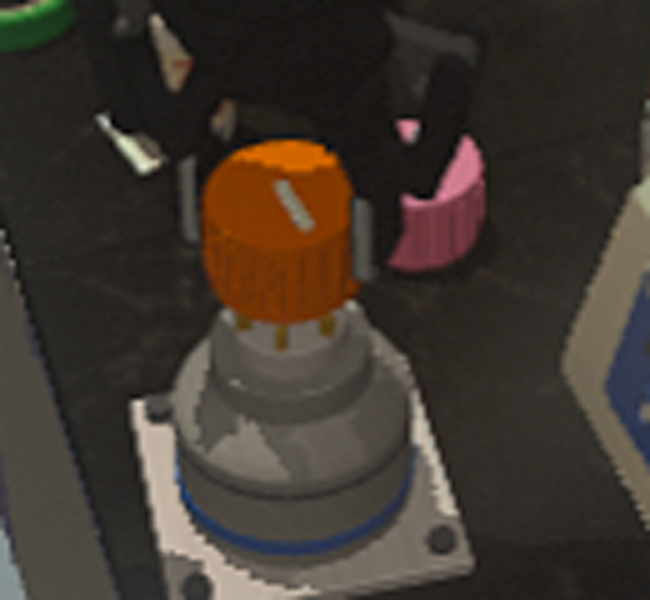

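The side view shows the cap upright just above the teeth (cap centre ~279, flange centre ~290 in crop px). I'll check that shift numerically against the projection.

Run:
```python
import pickle
from h import *
S=pickle.load(open("s6.pkl","rb"));T=pickle.load(open("t6.pkl","rb"))
for X in([.4565,.0055,.08],[.4565,.0055,.1318],[.4575,.0055,.1318],[.4565,.0065,.1318]):
    print(X,(proj(S,X)-[240,270])*5)
m=cv2.inRange(cv2.cvtColor(S["frame"],cv2.COLOR_RGB2HSV),(3,150,60),(22,255,255))[270:390,240:370]
k,l,st,c=cv2.connectedComponentsWithStats(m);i=st[1:,4].argmax()+1;print(st[i]*5,c[i]*5)
```

```text
[0.4565, 0.0055, 0.08] [289.58384375 329.32362982]
[0.4565, 0.0055, 0.1318] [284.68287733 220.72547072]
[0.4575, 0.0055, 0.1318] [287.44113388 220.06259352]
[0.4565, 0.0065, 0.1318] [283.83250411 218.90646248]
[ 200  140  160  210 4795] [275.63607925 232.89363921]
```

```bash
python3 -m handwheel '[[0,0,0.005,0,0.04],[0,0,0.005,0,0.04],[0,0,0.002,0,0.04],[0,0,0.002,0,0.04],[0,0,0.002,0,0.04],[0,0,0,0,0.04]]';python3 -m handwheel '[[0,0,0.002,0,0.04],[0,0,0.002,0,0.04],[0,0,0.002,0,0.04],[0,0,0.002,0,0.04],[0,0,0,0,0.04]]'
```

```text
t: 9.15
tool_pos: [0.4554, 0.0041, 0.1025]
orientation: [[-0.62, -0.784, -0.001], [-0.784, 0.62, 0.0], [0.0, 0.0, -1.0]]
ft_force: [0.3, 0.3, -1.9]
gripper_width: 0.0545
t: 9.65
tool_pos: [0.4554, 0.0041, 0.0945]
orientation: [[-0.62, -0.784, -0.0], [-0.784, 0.62, 0.0], [0.0, 0.0, -1.0]]
ft_force: [-0.8, -0.9, -1.6]
gripper_width: 0.0542
```

```bash
python3 -m handwheel '[[0,0,0.001,0,0.04],[0,0,0.001,0,0.04],[0,0,0.0005,0,0.04],[0,0,0,0,0.04]]';python3 -m handwheel '[[0,0,0.001,0,0.04],[0,0,0.001,0,0.04],[0,0,0,0,0.04]]'
```

```text
t: 10.05
tool_pos: [0.4555, 0.0041, 0.0922]
orientation: [[-0.62, -0.784, -0.0], [-0.784, 0.62, -0.0], [0.0, 0.0, -1.0]]
ft_force: [-0.0, -0.3, -0.9]
gripper_width: 0.0543
t: 10.35
tool_pos: [0.4554, 0.0041, 0.0902]
orientation: [[-0.62, -0.784, -0.0], [-0.784, 0.62, -0.0], [0.0, 0.0, -1.0]]
ft_force: [0.3, -0.6, -0.3]
gripper_width: 0.0545
```

No resistance 3 mm below the tooth tops, so the dogs are in the gaps.

```bash
python3 -m handwheel '[[0,0,0.001,0,0.04],[0,0,0.001,0,0.04],[0,0,0.0007,0,0.04],[0,0,0,0,0.04]]';python3 -m handwheel '[[0,0,0.0005,0,0.04],[0,0,0,0,0.04]]';python3 -m handwheel '[[0,0,0.0004,0,0.04],[0,0,0,0,0.04]]'
```

```text
t: 10.75
tool_pos: [0.4555, 0.0041, 0.0875]
orientation: [[-0.62, -0.784, -0.0], [-0.784, 0.62, 0.0], [0.0, 0.0, -1.0]]
ft_force: [-0.6, 1.0, -1.8]
gripper_width: 0.0545
t: 10.95
tool_pos: [0.4555, 0.0041, 0.0871]
orientation: [[-0.62, -0.784, -0.0], [-0.784, 0.62, -0.0], [0.0, 0.0, -1.0]]
ft_force: [-0.0, -0.6, -1.2]
gripper_width: 0.0545
t: 11.15
tool_pos: [0.4555, 0.0041, 0.0867]
orientation: [[-0.62, -0.784, -0.0], [-0.784, 0.62, 0.0], [0.0, 0.0, -1.0]]
ft_force: [-0.1, -0.7, -1.8]
gripper_width: 0.0544
```

```bash
python3 -m handwheel '[[0,0,0.0004,0,0.04],[0,0,0,0,0.04]]';python3 -m handwheel '[[0,0,0.0004,0,0.04],[0,0,0,0,0.04]]'; python3 -m handwheel '[[0,0,0.0003,0,0.04],[0,0,0,0,0.04]]'; python3 -c "
from cell import r
s=r.read_state();print(s['torque'])"
```

```text
t: 11.35
tool_pos: [0.4556, 0.0041, 0.0864]
orientation: [[-0.62, -0.784, 0.0], [-0.784, 0.62, -0.0], [-0.0, -0.0, -1.0]]
ft_force: [-1.4, 0.1, 3.4]
gripper_width: 0.0546
t: 11.55
tool_pos: [0.4556, 0.0041, 0.0864]
orientation: [[-0.62, -0.784, 0.0], [-0.784, 0.62, -0.0], [-0.0, -0.0, -1.0]]
ft_force: [-4.0, -0.1, 14.5]
gripper_width: 0.0545
t: 11.75
tool_pos: [0.4555, 0.0041, 0.0863]
orientation: [[-0.62, -0.784, 0.0], [-0.784, 0.62, -0.0], [-0.0, -0.0, -1.0]]
ft_force: [-5.5, -0.7, 23.0]
gripper_width: 0.0542
[ 0.0761327   0.86908144 -0.00860838]
```

Seated: contact at TCP z 0.0864, just as predicted from the table grasp (0.0064 + 0.080). I'll ease off the press, then turn clockwise while feeling the torque.

```bash
cat > q.py <<'E'
from cell import r
import numpy as np
s=r.read_state();print(round(s["t"],2),"phi %.2f"%(np.degrees(np.arctan2(s["orientation"][1][0],s["orientation"][0][0]))%360),"j6 %.1f"%s["q"][5],"z %.4f"%s["tool_pos"][2],"F",np.round(s["ft_force"],1),"Tz %.3f"%s["torque"][2])
E
H="python3 -m handwheel"; Q="python3 q.py"
$H '[[0,0,-0.0008,0,0.04],[0,0,0,0,0.04]]' >/dev/null;$Q
$H '[[0,0,0,4,0.04],[0,0,0,0,0.04]]' >/dev/null;$Q
$H '[[0,0,0,4,0.04],[0,0,0,0,0.04]]' >/dev/null;$Q
$H '[[0,0,0,4,0.04],[0,0,0,0,0.04]]' >/dev/null;$Q
$H '[[0,0,0,4,0.04],[0,0,0,0,0.04]]' >/dev/null;$Q
$H '[[0,0,0,4,0.04],[0,0,0,0,0.04]]' >/dev/null;$Q
$H '[[0,0,0,4,0.04],[0,0,0,0,0.04]]' >/dev/null;$Q
$H '[[0,0,0,4,0.04],[0,0,0,0,0.04]]' >/dev/null;$Q
```

```text
11.95 phi 231.66 j6 -145.0 z 0.0865 F [-0.2 -1.1 -1.1] Tz -0.010
12.15 phi 227.57 j6 -140.9 z 0.0864 F [-0.5 -0.4  3.8] Tz -0.057
12.35 phi 223.67 j6 -137.0 z 0.0864 F [-0.9  0.1  2.9] Tz -0.060
12.55 phi 219.73 j6 -133.0 z 0.0864 F [ 0.9 -0.2  3.3] Tz -0.020
12.75 phi 215.77 j6 -129.1 z 0.0864 F [1.  0.1 2.2] Tz -0.011
12.95 phi 211.79 j6 -125.1 z 0.0864 F [ 3.2 -0.9  0.2] Tz 0.050
13.15 phi 207.81 j6 -121.1 z 0.0865 F [ 3.8 -1.6  1.7] Tz 0.041
13.35 phi 203.82 j6 -117.1 z 0.0864 F [ 4.2 -1.6  0.3] Tz 0.104
```

```bash
H="python3 -m handwheel"; Q="python3 q.py"
$H '[[0,0,0,4,0.04],[0,0,0,0,0.04]]' >/dev/null;$Q
$H '[[0,0,0,4,0.04],[0,0,0,0,0.04]]' >/dev/null;$Q
$H '[[0,0,0,4,0.04],[0,0,0,0,0.04]]' >/dev/null;$Q
$H '[[0,0,0,4,0.04],[0,0,0,0,0.04]]' >/dev/null;$Q
$H '[[0,0,0,4,0.04],[0,0,0,0,0.04]]' >/dev/null;$Q
$H '[[0,0,0,4,0.04],[0,0,0,0,0.04]]' >/dev/null;$Q
```

```text
13.55 phi 199.82 j6 -113.1 z 0.0864 F [ 4.  -1.9  0.4] Tz 0.073
13.75 phi 195.82 j6 -109.1 z 0.0864 F [ 2.5 -3.6  1.1] Tz 0.005
13.95 phi 191.83 j6 -105.1 z 0.0864 F [ 3.1 -2.5  0.4] Tz 0.050
14.15 phi 187.82 j6 -101.1 z 0.0864 F [ 3.7 -2.2  1.8] Tz 0.025
14.35 phi 183.82 j6 -97.1 z 0.0864 F [ 3.9 -2.1  1.3] Tz 0.020
14.55 phi 179.81 j6 -93.1 z 0.0864 F [ 2.6 -3.1  2.3] Tz 0.002
```

```bash
H="python3 -m handwheel"; Q="python3 q.py"
$H '[[0,0,0,3,0.04],[0,0,0,0,0.04]]' >/dev/null;$Q
$H '[[0,0,0,3,0.04],[0,0,0,0,0.04]]' >/dev/null;$Q
$H '[[0,0,0,3,0.04],[0,0,0,0,0.04]]' >/dev/null;$Q
$H '[[0,0,0,3,0.04],[0,0,0,0,0.04]]' >/dev/null;$Q
$H '[[0,0,0,3,0.04],[0,0,0,0,0.04]]' >/dev/null;$Q
$H '[[0,0,0,3,0.04],[0,0,0,0,0.04]]' >/dev/null;$Q
```

```text
14.75 phi 176.85 j6 -90.2 z 0.0864 F [ 3.9 -3.2  1.3] Tz 0.018
14.95 phi 173.86 j6 -87.1 z 0.0864 F [ 2.9 -4.   1.6] Tz 0.204
15.15 phi 170.86 j6 -84.2 z 0.0864 F [ 4.3 -3.   2.4] Tz 0.200
15.35 phi 167.83 j6 -81.1 z 0.0864 F [ 1.7 -1.   4.5] Tz -0.014
15.55 phi 164.82 j6 -78.1 z 0.0864 F [-0.  -1.2  5. ] Tz -0.105
15.75 phi 161.82 j6 -75.1 z 0.0864 F [ 0.5 -3.   5.3] Tz -0.031
```

```bash
H="python3 -m handwheel"; Q="python3 q.py"
$H '[[0,0,0,2,0.04],[0,0,0,0,0.04]]' >/dev/null;$Q
$H '[[0,0,0,2,0.04],[0,0,0,0,0.04]]' >/dev/null;$Q
$H '[[0,0,0,2,0.04],[0,0,0,0,0.04]]' >/dev/null;$Q
$H '[[0,0,0,2,0.04],[0,0,0,0,0.04]]' >/dev/null;$Q
```

```text
15.95 phi 159.86 j6 -73.2 z 0.0864 F [ 0.1 -3.8  4.9] Tz -0.007
16.15 phi 157.87 j6 -71.2 z 0.0864 F [ 1.9 -4.3  5.5] Tz 0.059
16.35 phi 155.87 j6 -69.2 z 0.0864 F [-0.9 -4.9  5.7] Tz 0.148
16.55 phi 153.88 j6 -67.2 z 0.0864 F [ 0.6 -4.3  5. ] Tz 0.142
```

```bash
H="python3 -m handwheel"; Q="python3 q.py"
$H '[[0,0,0,2,0.04],[0,0,0,0,0.04]]' >/dev/null;$Q
$H '[[0,0,0,2,0.04],[0,0,0,0,0.04]]' >/dev/null;$Q
$H '[[0,0,0,2,0.04],[0,0,0,0,0.04]]' >/dev/null;$Q
$H '[[0,0,0,1,0.04],[0,0,0,0,0.04]]' >/dev/null;$Q;python3 shot.py w7 wrist
```

```text
16.75 phi 151.88 j6 -65.2 z 0.0864 F [ 0.4 -3.5  5.6] Tz 0.181
16.95 phi 149.86 j6 -63.2 z 0.0864 F [ 0.5 -1.9  7.1] Tz -0.056
17.15 phi 147.85 j6 -61.2 z 0.0864 F [-0.1 -0.2  6.6] Tz -0.033
17.35 phi 146.89 j6 -60.2 z 0.0864 F [-1.1 -0.1  7.5] Tz -0.091
17.4 [-3.2900e+00  2.5320e+01  1.2398e+02  2.0000e-02  3.0750e+01 -6.0220e+01] [0.455  0.0042 0.0864] 146.91014086982165
```

Torque rose and fell twice, with falls at phi ≈169 and ≈150 (18° apart). That makes one full click and most of a second, so I'll stop here, release, lift and look.

```bash
H="python3 -m handwheel"
$H '[[0,0,-0.0004,0,0.04],[0,0,0,0,0.06],[0,0,0,0,0.07],[0,0,0,0,0.0854],[0,0,0,0,0.0854],[0,0,0,0,0.0854],[0,0,0,0,0.0854]]'
$H '[[0,0,-0.01,0,0.0854],[0,0,-0.02,0,0.0854],[0,0,-0.03,0,0.0854],[0,0,-0.03,0,0.0854],[0,0,-0.03,0,0.0854],[0,0,0,0,0.0854],[0,0,0,0,0.0854]]'
python3 shot.py w8 wrist; python3 shot.py s8 side; python3 shot.py t8 top
python3 - <<'E'
import cv2,numpy as np
z=lambda m,w,h:cv2.resize(m,(w,h),interpolation=2)
R=lambda n:cv2.imread(f"pics/{n}.png")
cv2.imwrite("pics/c8.png",np.vstack([np.hstack([z(R("w7"),400,300),z(R("w8"),400,300)]),np.hstack([z(R("s8")[290:410,220:380],400,300),z(R("t8")[130:350,190:483],400,300)])]))
E
```

```text
t: 18.1
tool_pos: [0.4555, 0.0041, 0.0868]
orientation: [[-0.835, 0.55, -0.0], [0.55, 0.835, 0.0], [0.0, -0.0, -1.0]]
ft_force: [-0.3, 0.3, -0.1]
gripper_width: 0.0855
t: 18.8
tool_pos: [0.4558, 0.0041, 0.2077]
orientation: [[-0.835, 0.55, 0.002], [0.55, 0.835, -0.0], [-0.002, 0.001, -1.0]]
ft_force: [0.2, 0.1, -0.7]
gripper_width: 0.0854
18.85 [ -3.3   13.79 117.65  -0.    48.55 -59.96] [0.4553 0.0041 0.2068] 146.65373313347595
18.9 [ -3.3   13.84 117.67   0.    48.55 -59.96] [0.4549 0.0041 0.2063] 146.6539542793889
18.95 [ -3.3   13.87 117.68  -0.    48.55 -59.96] [0.4548 0.0041 0.206 ] 146.6556762204755
```

View pics/c8.png

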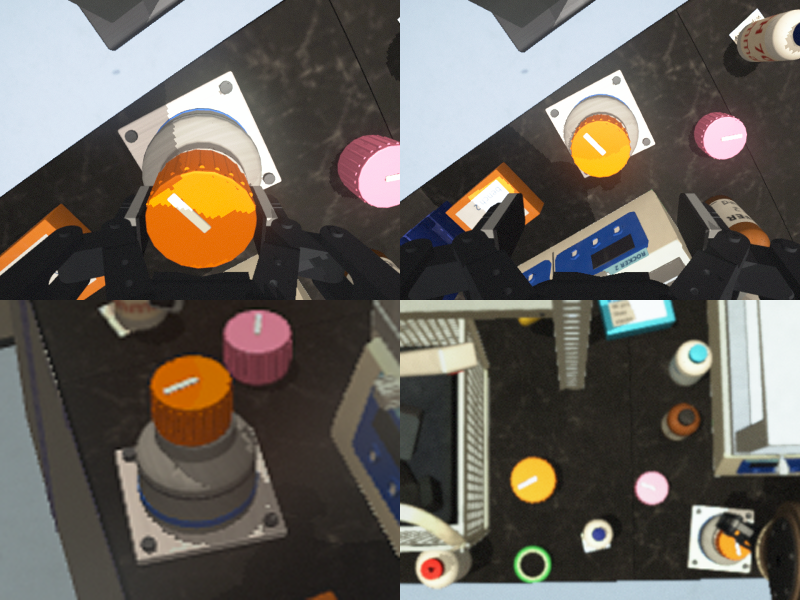

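No grip slip: the bar stands at the same angle in the gripper, ~41° now against 42° when picked. The cap sits square on the flange, the gripper is clear, and the bottles and tape stand where they were. Handing in.

```bash
python3 -c "
from cell import r
print(r.hand_in())"
```

```text
the job is handed in; nothing more can be done
None
```

The small orange cap is on the canister neck, tightened through one full click and most of a second. I then released it, backed the gripper clear and handed in at about 19 s.

- **Seating:** The dogs went into the crown gaps at the first try with no tooth contact. The cap met the flange at TCP z 0.0864, the height predicted from the grasp. While finding the flange I pressed briefly with up to 23 N, more than "lightly" suggests. That load came only after contact with the flange, so it should not have reached the sprung crown, but I could not read the crown's dip directly. I eased off before turning, and the press stayed at about 7.5 N or less from there.
- **Clicks:** The torque rose and fell twice, with the falls at about 169° and 150° of tool angle, roughly 18° apart. Sensor noise was about 0.03–0.05 N m. The peaks read about 0.2 N m, a little under the stated 0.25–0.4; I put that down to sensor offset and coarse sampling.
- **Last pictures:** The cap had not slipped in the grip. It sits square on the flange with nothing touching it. The bottles and the tape roll look unmoved by eye; I did not measure them again.

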